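# Hinge check of a gauge case, then the pin gauge goes home

## Task

Check the hinge of the closed gauge case: lift its lid to about half way (roughly 45 degrees), take the hand right away from the case and see that the lid stays there by itself for a good second. Then open the lid fully, back to its stop, take the pin gauge out of its cradle and lay it gently, without dropping it, lengthwise in the case's pocket; you will have to put the pin down and take it again the other way, because the cradle only frees its two ends and the pocket only frees its sides. Leave the lid fully open and do not disturb the steel block, the loupe or the ring gauge.

Things in the scene. Friction and masses are not known exactly. Their poses are not given: they have to be found in the camera images.
- case: Fixed flat grey plastic gauge case, 136 mm front to back (x) by 176 mm wide (y); hull 36 mm high, 51 mm with the closed lid. Origin: centre of the underside; x points from the front (pull tab, towards the robot) to the back (hinge), z up. Inside is a black insert, its top 32 mm above the bench, with one cross-shaped pocket (pocket), all of one depth.
- pocket (a point): Centre of the pocket's floor, 16 mm above the bench, 16 mm below the insert's top, 20 mm below the hull's rim; axes as the case's. Channel for the pin: 58 mm along the case's x, 18 mm wide (y), its two ends walled by the insert. A finger slot crosses its middle, 32 mm long in x and reaching 66 mm to either side in y.
- lid (a joint): Opening angle of the case's lid (rad): 0 shut, 0.785 half open, 1.83 at its stop, leaning back a little past upright. Starts at 0 to 0.1. Stiff friction hinge, about 0.25 N m: the lid (about 0.12 kg) stays wherever it is left; some 2 to 3 N at the pull tab moves it.
- lid_hinge (a point): Middle of the lid's hinge axis, at the back of the case 36 mm above the bench; the axis runs along the case's y. Axes as the case's; does not move with the lid.
- lid_tab (a point): Middle of the lid's pull tab: flat tongue at the middle of the lid's front edge, 26 mm wide (y), 8 mm thick, standing 32 mm out; 17 mm from the lid's front edge, 15 mm from the tab's end. Moves with the lid: from the hinge axis 155 mm along the lid's -x (front edge: 138 mm) and 6 mm along the lid's z (outward side, up when shut). The lid's inner face is 10.5 mm along z from the axis.
- pin: Plain steel pin gauge, a cylinder (it does not roll) 12 mm in diameter and 50 mm long, lying along its own y; about 45 g. Origin: middle of its underside, on its lowest line. At first it lies in the cradle.
- cradle: Fixed dark steel cradle. Foot 56 (x) x 44 (y) mm, 22 mm high; on it two walls along y, 44 mm long, 10 mm thick, rise to 37 mm with a 16 mm trough between them, floor 22 mm above the bench. The walls are 3 mm higher than the pin, which stands out 3 mm at both ends: it can only be taken by its end faces, 50 mm apart. Origin: centre of the underside; trough along y.
- gauge_block: Bystander: small ground steel block, 25 x 26 x 22 mm, origin at the centre of its underside. Leave it where it is.
- loupe: Bystander: black eye loupe, 41 mm in diameter, 31 mm high, origin at the centre of its underside. Leave it where it is.
- ring_gauge: Bystander: steel ring gauge, 58 mm in diameter, 18 mm high, origin at the centre of its underside. Leave it where it is.

How it is judged:
On the way, in this order (a step that is already met when the one before it is completed fails the run):
1. the lid stands about half open (0.56 to 1.01 rad, 32 to 58 degrees) by itself for one second, the robot touching neither lid nor case (value of joint lid between 0.56 and 1.01 rad and contact force between each of the arm, the fingers and case below 0.05 N), for 1 s.
2. the lid is opened to its stop (beyond 1.72 rad) (value of joint lid above 1.72 rad), for 0.2 s.
At the end, for the whole second after the job is handed in: The pin lies at rest on the pocket's floor (within 4 mm in height), lengthwise in the channel (within 8 mm of its centre and 0.3 rad of its direction); the lid still stands fully open (beyond 1.65 rad) (horizontal distance between pin and pocket below 0.008 m and z of pin in the frame of pocket between -0.003 and 0.004 m and angle between the y axis of pin and the x axis of case, either way round below 0.3 rad and linear speed of pin below 0.02 m/s and value of joint lid above 1.65 rad); the robot touches nothing.
It fails at once if the pin is dropped into the case (faster than 0.35 m/s within 25 mm of its place) (distance between pin and pocket below 0.025 m and linear speed of pin above 0.35 m/s).
It fails at once if the steel block is pushed more than 15 mm from its place (distance of gauge_block from where it was at the start of the episode above 0.015 m).
It fails at once if the loupe is pushed more than 15 mm from its place (distance of loupe from where it was at the start of the episode above 0.015 m).
It fails at once if the ring gauge is pushed more than 15 mm from its place (distance of ring_gauge from where it was at the start of the episode above 0.015 m).
It also fails if it takes over 72 s, if anything falls off the work surface, if the arm or the gripper's body presses on something with over 40 N, if the wrist force passes 120 N, or if a joint passes its speed limit or range.

## Robot

A 7-joint arm with a two-finger parallel gripper is mounted at the origin on a cart in front of the work surface, level with it; the furniture and walls round the work are solid. World frame = base frame: x ahead of the robot, y to its left, z up, the work surface at z = 0. Lengths are in m, angles in rad, forces in N, time in s.
With the tool pointing down it reaches from about 0.35 to 0.9 m from the base axis. Payload 19.9 kg.
Tool frame: the origin (TCP) lies between the finger pads; the fingertips stand 19 mm ahead of it and the grasp point (between the pads) is the TCP; z points along the fingers, y is the line along which they close (so a half turn about z gives the same grasp; the last joint's range is limited). The gripper opens to 94 mm and grips with 3 to 60 N. Pads are 16 mm wide; open, the fingers measure 119 mm over their backs; the gripper's body (75 mm by 177 mm) begins 78 mm behind the grasp point.
Start: joints at [-1.29, 0.417, -0.01, 1.614, 0.005, 1.111, -0.053], TCP at [0.198, 0.593, 0.224] pointing down, gripper open.
Joint ranges: [-2.81, 2.81], [-0.39, 2.02], [-1.27, 1.25], [0.06, 2.57], [-1.19, 4.33], [0.19, 2], [-2.82, 2.82]. Speed limits (rad/s): [1.89, 1.89, 2.39, 2.39, 3.01, 3.01, 3.01].

## Interface

Orientations are given as a 3x3 rotation matrix whose columns are the frame's x, y, z axes.
In Python, from rig import robot gives the robot as it stands. Calls block until the motion is done:
- robot.move_ptp(position, orientation): joint-space move of the TCP to a pose.
- robot.move_linear(position, velocity=0.15, frame=None, threshold=None): straight line of the TCP; frame=None keeps the orientation; velocity is the mean speed in m/s. With threshold (N) it stops when the force on the tool has changed by that much, and returns True; else False.
- robot.goto_joints(angles): joint-space move.
- robot.gripper_to(opening): finger opening in m; the grip force is fixed at half the most; returns when the fingers have stopped.
- robot.pause(seconds).
- robot.ik(position, orientation): joint angles nearest the present ones, or None.
- robot.get_state(): the state.
- robot.grab_frame(name): name is "side" or "top" or "wrist"; returns the picture (400x640x3 uint8, red, green, blue); there is no depth.
- robot.camera_info(name): a dict with "fx", "fy", "cx", "cy" (pixels), "rvec" (rotation vector, rad) and "tvec" (3), from world to camera coordinates, as OpenCV has them. Camera axes: x right, y down, z forward; pixel columns grow to the right and rows downward; lengths in m; the calibration is good to about 2 mm. A picture is of the moment at which its call begins: read the wrist's pose just before it. camera_info takes no time and is no camera call; for the wrist camera it gives the pose at the moment of the call.
A pose or a line that the arm cannot do raises robot.PlanningError and nothing moves.
- robot.sign_off(): hands the job in; it is judged then, once.
The state is a dict: "time": time; "qpos": joint angles; "joint_vel": joint speeds; "effort": joint torques, N m; "ee_pos": TCP position; "tool_rot": TCP orientation; "force": force on the tool from outside, world axes, zero at the start; "moment": the same for the moment, N m; "opening": finger opening in m; "grasp_force": force on a finger pad.
Only numpy, scipy, OpenCV 4.12 (cv2) and the standard library are available. Lean on these libraries where they do the work, as an engineer would, in place of code of your own. Each camera call takes 0.05 s, during which the arm holds its last target. There are 200 camera calls.

## Working session

There is one attempt and no reset: what is moved stays moved. The work goes in short steps, each a Python script; the robot and the scene stay as the last script left them, time stands still between calls to the robot, and variables do not carry over. Pictures are saved under pics/ and viewed, at most 10 in all, crops included, and the job is handed in when it is done.

```bash
ls; mkdir -p pics; python3 - <<'E'
from rig import robot
import cv2
for n in("top","side"):
    cv2.imwrite(f"pics/{n}0.png",robot.grab_frame(n)[:,:,::-1]); 
    i=robot.camera_info(n);R=cv2.Rodrigues(i["rvec"])[0];print(n,i,-R.T@i["tvec"])
print(robot.get_state())
E
```

```text
pics
top {'fx': 393.04901967019856, 'fy': 393.04901967019856, 'cx': 321.49416843104694, 'cy': 200.97332915463295, 'rvec': array([ 2.12930536, -2.11339008,  0.20587531]), 'tvec': array([0.01640958, 0.51460159, 0.93690338])} [0.32631217 0.02111938 1.0178145 ]
side {'fx': 434.8536424835729, 'fy': 434.8536424835729, 'cx': 319.20512131018086, 'cy': 197.36011141917723, 'rvec': array([ 0.25193176, -2.70421792,  1.43495778]), 'tvec': array([0.50077608, 0.09503851, 1.40384008])} [0.3096845  1.18148518 0.85951396]
{'time': 0.1, 'qpos': array([-1.28953329,  0.41791214, -0.01031124,  1.61409752,  0.00470233,
        1.11071809, -0.05298271]), 'joint_vel': array([-1.48851575e-04, -1.68540832e-03, -8.93056358e-05, -1.91737698e-03,
        1.85435917e-03, -2.63571479e-04, -1.56487764e-03]), 'effort': array([ 1.74654797e-03, -8.52578831e+01,  6.39930815e-01, -4.26695645e+01,
       -4.89241909e-02,  1.62871834e-02,  1.22870911e-04]), 'ee_pos': array([0.19814655, 0.59242268, 0.22389605]), 'tool_rot': array([[-9.48373362e-01,  3.17155943e-01, -2.70763004e-04],
       [ 3.17156047e-01,  9.48372754e-01, -1.07785023e-03],
       [-8.50623504e-05, -1.10807857e-03, -9.99999382e-01]]), 'force': array([-0.08007081, -0.17916612,  0.01984711]), 'moment': array([-0.06620276,  0.04273549,  0.00915534]), 'grasp_force': 0.0, 'opening': 0.09412344934117989}
```

View pics/top0.png

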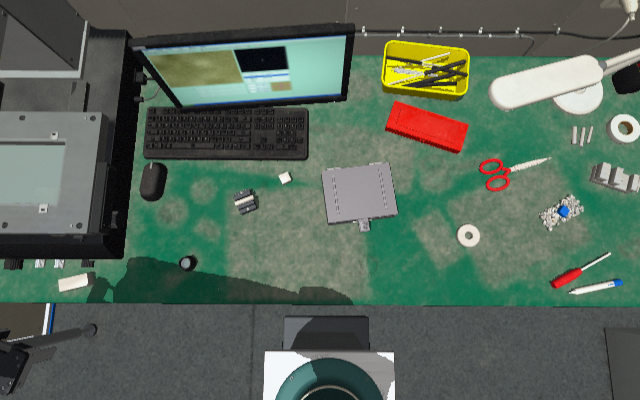

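View pics/side0.png

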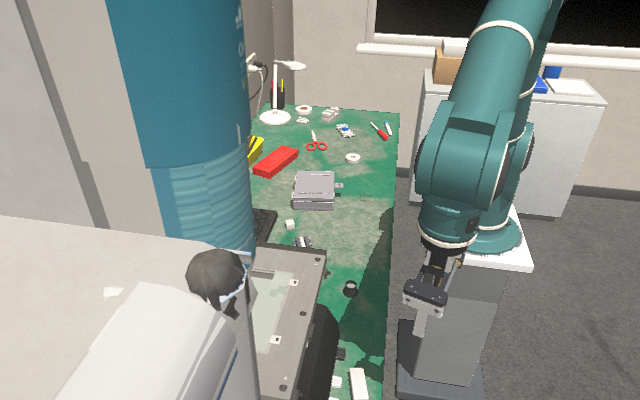

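```bash
cat > h.py <<'E'
from rig import robot
import cv2, numpy as np
def ray(n,pts,z,info=None):
    i=info or robot.camera_info(n);R=cv2.Rodrigues(i["rvec"])[0];c=-R.T@i["tvec"]
    p=np.atleast_2d(np.array(pts,float)); d=np.c_[(p[:,0]-i["cx"])/i["fx"],(p[:,1]-i["cy"])/i["fy"],np.ones(len(p))]@R
    return c+d*((z-c[2])/d[:,2])[:,None]
def down(yaw,pitch=0.):
    "tool y along yaw+90deg; x fwd; pitch tilts z from down towards forward (yaw dir)"
    f=np.array([np.cos(yaw),np.sin(yaw),0]);z=np.sin(pitch)*f-np.cos(pitch)*np.array([0,0,1.]);y=np.array([np.sin(yaw),-np.cos(yaw),0])
    return np.c_[np.cross(y,z),y,z]
def shot(name):
    i=robot.camera_info("wrist");im=robot.grab_frame("wrist")[:,:,::-1].copy()
    cv2.imwrite(f"pics/{name}.png",im);np.save(f"pics/{name}.npy",i,allow_pickle=True);return im,i
def load(name): return cv2.imread(f"pics/{name}.png"),np.load(f"pics/{name}.npy",allow_pickle=True).item()
E
python3 - <<'E'
from h import *
np.set_printoptions(precision=4,suppress=True)
print(ray("top",[[360,190],[364,226]],.05),ray("top",[[245,201]],.035),ray("top",[[285,177]],.022),ray("top",[[188,263]],.03),ray("top",[[468,235]],.018))
print(robot.camera_info("wrist"))
i=robot.camera_info("wrist");R=cv2.Rodrigues(i["rvec"])[0];s=robot.get_state()
print("cam in tool",s["tool_rot"].T@(-R.T@i["tvec"]-s["ee_pos"]),"\n",s["tool_rot"].T@R.T)
for yaw in(0,np.pi/2,-np.pi/2,np.pi):print(yaw,robot.ik([.5,.08,.35],down(yaw)))
E
```

```text
[[ 0.5433 -0.0767  0.05  ]
 [ 0.452  -0.0855  0.05  ]] [[0.5157 0.215  0.035 ]] [[0.5828 0.116  0.022 ]] [[0.3589 0.3505 0.03  ]] [[ 0.4351 -0.3541  0.018 ]]
{'fx': 328.93092241610776, 'fy': 328.93092241610776, 'cx': 320.4173418212665, 'cy': 194.78076824935437, 'rvec': array([-2.3805, -1.7153, -0.2091]), 'tvec': array([-0.6236, -0.0258,  0.3903])}
cam in tool [ 0.07   -0.0006 -0.1597] 
 [[ 0.0005 -0.9701 -0.2428]
 [ 1.      0.0007 -0.0007]
 [ 0.0009 -0.2428  0.9701]]
0 [-0.8744  0.1163  0.7225  1.7514 -0.0796  1.3036 -1.705 ]
1.5707963267948966 [-0.7683  0.1092  0.6025  1.7488 -0.0641  1.3032 -0.1516]
-1.5707963267948966 [ 0.7209  0.2255 -1.0877  1.7066  0.2052  1.3337  2.7367]
3.141592653589793 [-0.6276  0.1038  0.4462  1.745  -0.0464  1.3032  1.3996]
```

```bash
python3 - <<'E'
from h import *
robot.move_ptp([.56,.06,.30],down(0));shot("w1");print(robot.get_state()["time"],robot.get_state()["qpos"])
E
```

```text
2.4583 [-0.80383342  0.31133171  0.80293463  1.69776907 -0.23571163  1.23307159
 -1.51499359]
```

View pics/w1.png

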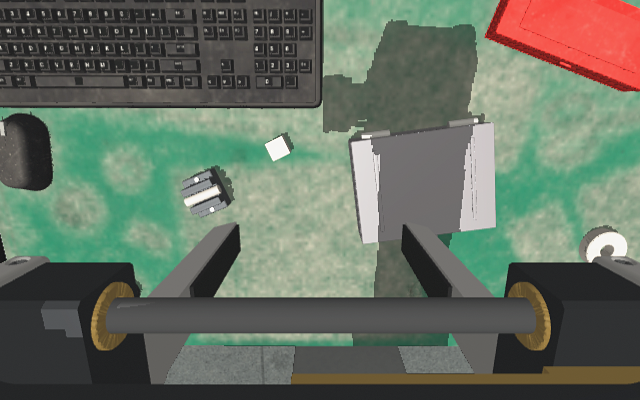

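```bash
python3 - <<'E'
from h import *
robot.move_linear([.45,.04,.27],.2);im,i=shot("w2")
cv2.imwrite("pics/w2c.png",cv2.resize(im[0:260,100:500],None,fx=2,fy=2,interpolation=cv2.INTER_CUBIC))
E
```

```text
(no output)
```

View pics/w2c.png

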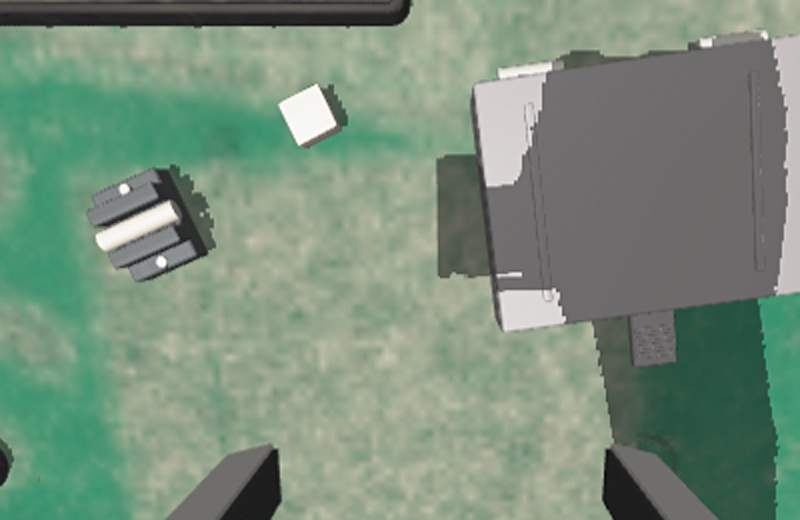

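```bash
python3 - <<'E'
from h import *
np.set_printoptions(precision=4,suppress=True)
im,i=load("w2")
F=lambda pts,z: ray("",np.array(pts)/2+[100,0],z,i)
L=F([[502,330],[473,84],[773,296],[768,40]],.051);print("lid",L,np.linalg.norm(L[0]-L[1]),np.degrees(np.arctan2(*(L[1]-L[0])[1::-1])),np.degrees(np.arctan2(*(L[0]-L[2])[1::-1]))-90)
T=F([[634,367],[677,363],[628,313],[674,308]],.046);print("tab",T,np.linalg.norm(T[0]-T[1]),np.linalg.norm(T[0]-T[2]))
# pin: white/cream mask
g=im.astype(int);m=((g.min(2)>150)).astype(np.uint8);m[:,:140]=0;m[:,195:]=0;m[:80]=0;m[145:]=0
n,l,s,c=cv2.connectedComponentsWithStats(m);k=1+np.argmax(s[1:,4]);print(s[1:,4])
ct=max(cv2.findContours((l==k).astype(np.uint8),0,1)[0],key=len);r=cv2.minAreaRect(ct);print(r)
b=ray("",cv2.boxPoints(r),.031,i);print("pin",b,b.mean(0),[np.linalg.norm(b[j]-b[j-1]) for j in range(4)])
print("walltops",F([[88,214],[155,170],[131,270],[195,243],[161,186],[205,248],[134,280]],.037))
print("screws",F([[124,188],[161,262]],.037),F([[124,188],[161,262]],.037).mean(0))
print("block",F([[310,112]],.022))
E
```

```text
lid [[ 0.462   0.0041  0.051 ]
 [ 0.594   0.0227  0.051 ]
 [ 0.4819 -0.151   0.051 ]
 [ 0.6156 -0.1318  0.051 ]] 0.1333328991446248 8.018933194302253 7.302126393899371
tab [[ 0.439  -0.0757  0.046 ]
 [ 0.4415 -0.1012  0.046 ]
 [ 0.4713 -0.0698  0.046 ]
 [ 0.4743 -0.0965  0.046 ]] 0.025584034112818736 0.03281392813130877
[ 27 413  27   1   7   6   1   2   1]
((167.33218383789062, 113.03083038330078), (9.931270599365234, 41.79409408569336), 65.55604553222656)
pin [[0.5155 0.2455 0.031 ]
 [0.5352 0.1986 0.031 ]
 [0.525  0.1948 0.031 ]
 [0.5051 0.242  0.031 ]] [0.5202 0.2202 0.031 ] [np.float64(0.011049022751588672), np.float64(0.050861647207031534), np.float64(0.010895385499876538), np.float64(0.0511990753284422)]
walltops [[0.527  0.2436 0.037 ]
 [0.5513 0.2024 0.037 ]
 [0.4952 0.2223 0.037 ]
 [0.5108 0.1832 0.037 ]
 [0.5426 0.1999 0.037 ]
 [0.5079 0.1777 0.037 ]
 [0.4893 0.2212 0.037 ]]
screws [[0.5414 0.2211 0.037 ]
 [0.4998 0.2042 0.037 ]] [0.5206 0.2127 0.037 ]
block [[0.5845 0.1156 0.022 ]]
```

```bash
cat >> h.py <<'E'
YC=np.radians(7.8); H=np.array([.6088,-.0654,.036])
f=np.array([np.cos(YC),np.sin(YC),0]);Z=np.array([0,0,1.])
def tab(a,r=.162): return H+f*(-r*np.cos(a)+.006*np.sin(a))+Z*(r*np.sin(a)+.006*np.cos(a))
E
python3 - <<'E'
from h import *
np.set_printoptions(precision=2,suppress=True)
for p in(.6,.8,1.0):
  R=down(YC,p)
  print(p,"pre",robot.ik(tab(0)-.09*R[:,2],R))
  for a in(0,.4,.8,1.2,1.6,1.8):print(a,robot.ik(tab(a),R))
E
```

```text
0.6 pre None
0 [ 0.8   0.42 -0.55  2.52  3.32  0.28  1.86]
0.4 [ 0.45  0.19 -0.19  2.48  4.31  0.2   0.76]
0.8 [ 0.4   0.11 -0.19  2.37 -1.1   0.2  -0.17]
1.2 [-0.48  0.15  0.7   2.26 -1.01  0.33 -0.34]
1.6 [-0.36  0.24  0.56  2.12 -0.93  0.36 -0.48]
1.8 [-0.15  0.28  0.3   2.05 -0.79  0.32 -0.62]
0.8 pre None
0 None
0.4 None
0.8 [ 1.27  0.27 -1.06  2.47  3.54  0.22  1.6 ]
1.2 [ 0.74  0.17 -0.55  2.35  4.12  0.2   0.9 ]
1.6 [ 0.34  0.22 -0.19  2.23  4.28  0.19  0.67]
1.8 [ 0.15  0.27 -0.01  2.17  4.3   0.21  0.61]
1.0 pre None
0 None
0.4 None
0.8 None
1.2 [ 1.09  0.32 -0.9   2.45  3.48  0.46  1.67]
1.6 [ 0.85  0.35 -0.73  2.33  3.42  0.41  1.66]
1.8 [ 0.81  0.41 -0.73  2.26  3.31  0.39  1.78]
```

```bash
python3 - <<'E'
from h import *
np.set_printoptions(precision=2,suppress=True)
for p in(.15,.3,.4):
  R=down(YC,p)
  print(p,"pre",robot.ik(tab(0,.164)-.09*R[:,2],R))
  for a in(0,.4,.8,1.2,1.6,1.8):print(a,robot.ik(tab(a,.164),R))
  print(robot.ik(tab(.8,.164)-.09*R[:,2],R))
E
```

```text
0.15 pre [-0.69  0.23  0.95  2.26 -0.41  0.65 -0.88]
0 [-0.32  0.4   0.55  2.28 -0.62  0.44 -0.7 ]
0.4 [-0.54  0.32  0.79  2.22 -0.5   0.61 -0.83]
0.8 [-0.6   0.29  0.84  2.1  -0.4   0.74 -0.95]
1.2 [-0.61  0.36  0.86  1.94 -0.43  0.85 -0.97]
1.6 [-0.6   0.5   0.9   1.79 -0.54  0.95 -0.93]
1.8 [-0.58  0.57  0.89  1.71 -0.59  0.98 -0.92]
[-0.75  0.1   0.95  2.03 -0.16  0.92 -1.16]
0.3 pre [-0.88  0.17  1.19  2.39 -0.62  0.49 -0.63]
0 [-0.18  0.35  0.42  2.37 -1.    0.28 -0.29]
0.4 [-0.64  0.3   0.93  2.32 -0.81  0.48 -0.5 ]
0.8 [-0.65  0.22  0.9   2.2  -0.52  0.57 -0.81]
1.2 [-0.57  0.26  0.8   2.05 -0.46  0.66 -0.93]
1.6 [-0.54  0.38  0.77  1.9  -0.53  0.73 -0.92]
1.8 [-0.53  0.45  0.78  1.83 -0.6   0.76 -0.89]
[-0.88 -0.09  1.02  2.16 -0.01  0.74 -1.28]
0.4 pre [-0.08  0.05  0.35  2.45 -0.57  0.32 -0.66]
0 [ 1.04  0.48 -0.92  2.4   1.38  0.23 -2.51]
0.4 [-0.34  0.2   0.6   2.38 -0.89  0.33 -0.4 ]
0.8 [-0.75  0.21  1.02  2.27 -0.73  0.48 -0.6 ]
1.2 [-0.6   0.22  0.83  2.13 -0.57  0.55 -0.81]
1.6 [-0.47  0.31  0.68  1.98 -0.56  0.59 -0.87]
1.8 [-0.45  0.38  0.66  1.91 -0.6   0.61 -0.86]
[-0.93 -0.23  1.03  2.25  0.16  0.63 -1.42]
```

```bash
cat > p1.py <<'E'
from h import *
np.set_printoptions(precision=3,suppress=True)
R=down(YC,.15);r=.164
def st(t): s=robot.get_state();print(t,round(s["time"],2),s["ee_pos"],s["force"],s["opening"],s["grasp_force"])
robot.gripper_to(.06)
robot.move_ptp(tab(0,r)-.07*R[:,2],R)
print(robot.move_linear(tab(0,r),.08,threshold=8));st("at tab")
robot.gripper_to(.015);st("grip")
for a in np.linspace(0,.8,6)[1:]:
    robot.move_linear(tab(a,r),.08,frame=R);st(a)
robot.gripper_to(.06);st("rel")
robot.move_linear(tab(.8,r)-.08*R[:,2],.15);st("away")
cv2.imwrite("pics/side1.png",robot.grab_frame("side")[100:300,200:440,::-1].repeat(2,0).repeat(2,1))
shot("w3")
robot.pause(1.0);st("end")
E
python3 p1.py
```

```text
False
at tab 5.83 [ 0.447 -0.088  0.042] [-0.116  0.253  0.135] 0.060265649741138405 0.0
grip 6.47 [ 0.446 -0.086  0.042] [-0.141 11.98   1.612] 0.025425780972243132 29.99996781349182
0.16 6.94 [ 0.449 -0.085  0.068] [ 1.668 12.145 -1.339] 0.025471898410321988 29.999574422836304
0.32 7.42 [ 0.456 -0.084  0.093] [ 1.261 12.815 -1.616] 0.025607433559483753 29.999329447746277
0.48 7.89 [ 0.467 -0.083  0.117] [ 1.362 12.525 -1.086] 0.025216121075805686 29.99909073114395
0.64 8.37 [ 0.482 -0.081  0.139] [ 1.397 12.206 -1.819] 0.02558772721831263 29.99876618385315
0.8 8.84 [ 0.5   -0.078  0.158] [ 1.114 12.523 -2.884] 0.025741667225798397 29.998418390750885
rel 9.55 [ 0.5   -0.08   0.158] [-0.383  0.599 -0.488] 0.059650818695938336 0.0
away 10.23 [ 0.488 -0.082  0.236] [ 0.764 -0.167  1.044] 0.059727282510900266 0.0
end 11.33 [ 0.488 -0.082  0.237] [-0.341  0.104  0.217] 0.06029438981232163 0.0
```

View pics/side1.png

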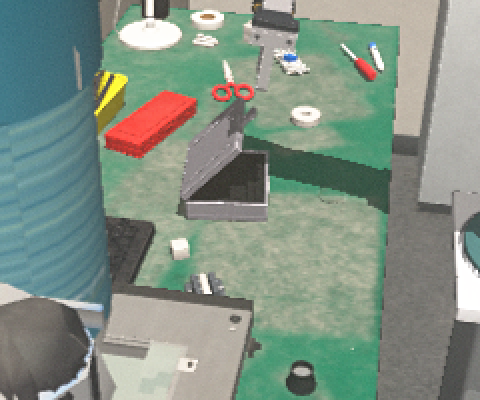

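```bash
sed -i 's/-.0654,/-.0624,/' h.py; cat > p2.py <<'E'
from h import *
np.set_printoptions(precision=3,suppress=True)
r=.165
def st(t): s=robot.get_state();print(t,round(s["time"],2),s["ee_pos"],s["force"],s["opening"],s["grasp_force"])
robot.pause(.2)
R=down(YC,.2)
robot.move_linear(tab(.8,r)-.07*R[:,2],.15,frame=R)
print(robot.move_linear(tab(.8,r),.1,threshold=8));st("at tab")
robot.gripper_to(.015);st("grip")
for a in np.linspace(.8,1.82,7)[1:]:
    robot.move_linear(tab(a,r),.1,frame=R);st(a)
robot.pause(.2)
robot.gripper_to(.06);st("rel")
robot.move_linear(tab(1.82,r)-.06*R[:,2],.2);st("away")
E
python3 p2.py
```

```text
False
at tab 12.63 [ 0.499 -0.078  0.159] [ 0.192 -0.068  0.107] 0.06008428989187777 0.0
grip 13.27 [ 0.499 -0.078  0.159] [ 1.469 -4.946  0.507] 0.025305522476636685 30.000210106372833
0.9700000000000001 13.7 [ 0.522 -0.075  0.176] [ 1.556 -5.229 -0.894] 0.025434202787465818 29.999724626541138
1.1400000000000001 14.13 [ 0.546 -0.071  0.188] [ 2.207 -4.083 -3.236] 0.025553755838982953 29.99894142150879
1.31 14.57 [ 0.572 -0.068  0.197] [ 1.742 -5.403 -4.473] 0.025940212958154265 29.99895930290222
1.48 15.0 [ 0.6   -0.064  0.201] [ 1.852 -5.996 -1.3  ] 0.025530164642104385 29.99951273202896
1.6500000000000001 15.43 [ 0.628 -0.06   0.2  ] [ 0.674 -4.971  1.298] 0.025518041603036206 30.00021368265152
1.82 15.87 [ 0.655 -0.056  0.195] [ 3.617 -4.171  3.204] 0.02583610170594601 30.000670552253723
rel 16.77 [ 0.655 -0.056  0.194] [ 0.063  0.188 -0.242] 0.05989292685964964 0.0
away 17.23 [ 0.643 -0.058  0.254] [ 0.107 -0.1   -0.336] 0.059706513428789056 0.0
```

```bash
python3 - <<'E'
from h import *
robot.move_ptp([.44,-.075,.30],down(YC));a,_=shot("w4")
robot.move_ptp([.44,.20,.20],down(np.radians(22.5)));b,_=shot("w5")
cv2.imwrite("pics/c45.png",np.hstack([a[:250,120:520],b[:250,120:520]]))
cv2.imwrite("pics/c4.png",cv2.resize(a[30:250,170:490],None,fx=2.5,fy=2.5,interpolation=cv2.INTER_CUBIC))
print(robot.get_state()["time"])
E
```

```text
19.3
```

View pics/c45.png

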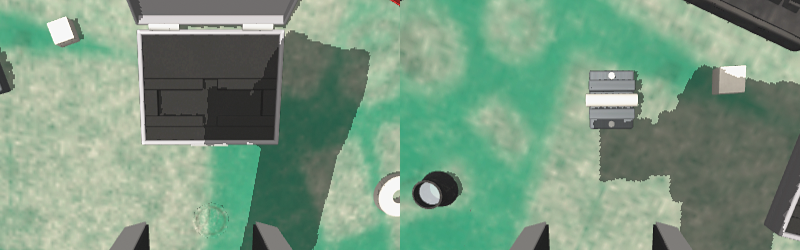

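View pics/c4.png

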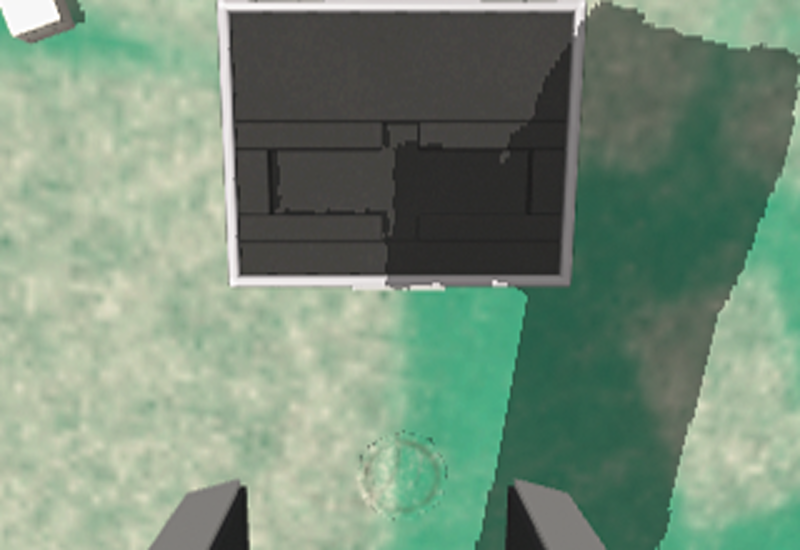

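```bash
python3 - <<'E'
from h import *
np.set_printoptions(precision=4,suppress=True)
im,i=load("w4")
F=lambda pts,z: ray("",np.array(pts)/2.5+[170,30],z,i)
C=F([[384,121],[419,121],[384,241],[418,241]],.032);S=F([[270,149],[530,149],[270,213],[530,213]],.032)
for n,P in(("chan",C),("slot",S)):print(n,P.mean(0),np.linalg.norm(P[0]-P[1]),np.linalg.norm(P[0]-P[2]),np.degrees(np.arctan2(*(P[0]-P[2])[1::-1])),np.degrees(np.arctan2(*(P[0]-P[1])[1::-1]))-90)
Q=F([[219,4],[584,4],[231,285],[570,285]],.036);print("rim",Q,Q.mean(0),np.degrees(np.arctan2(*(Q[2]-Q[3])[1::-1]))-90)
d=C.mean(0)-H;print("pocket rel hinge",d@f,d@np.cross(Z,f))
im,i=load("w5");g=im.astype(int)
m=(g.min(2)>150).astype(np.uint8);k=np.zeros_like(m);k[85:115,295:370]=1;m*=k
n,l,s,c=cv2.connectedComponentsWithStats(m);j=1+np.argmax(s[1:,4])
ct=max(cv2.findContours((l==j).astype(np.uint8),0,1)[0],key=len);r=cv2.minAreaRect(ct);print(r,s[j])
b=ray("",cv2.boxPoints(r),.032,i);e=[np.linalg.norm(b[q]-b[q-1]) for q in range(4)]
q=int(np.argmax(e));v=b[q]-b[q-1];print("pin",b.mean(0),e,np.degrees(np.arctan2(v[1],v[0]))-90)
for z in(.030,.034):print(ray("",[r[0]],z,i))
W=ray("",[[589-280,70],[635-280,70],[589-280,128],[635-280,128]],.037,i);print("walls/foot",W)
print(ray("",[[611-280,75],[611-280,124]],.0385,i).mean(0))
E
```

```text
chan [ 0.5237 -0.0766  0.032 ] 0.017247555043321466 0.0579400378922972 8.02036351542731 7.891597116630152
slot [ 0.5239 -0.076   0.032 ] 0.1291339764949779 0.03090570231344134 6.095179626305915 7.889771846770117
rim [[ 0.5919  0.0205  0.036 ]
 [ 0.6157 -0.1504  0.036 ]
 [ 0.4614  0.0024  0.036 ]
 [ 0.4852 -0.1694  0.036 ]] [ 0.5385 -0.0742  0.036 ] 7.880480754050396
pocket rel hinge -0.08626058394041891 -0.0025522275786535958
((326.0, 99.5), (29.0, 62.0), 90.0) [295  85  63  30 979]
pin [0.5187 0.2242 0.032 ] [np.float64(0.02675457229813347), np.float64(0.05889147923433824), np.float64(0.026762115282910094), np.float64(0.06011484962581435)] 22.394998389019136
[[0.5189 0.2243 0.03  ]]
[[0.5187 0.2243 0.034 ]]
walls/foot [[0.5368 0.2489 0.037 ]
 [0.5531 0.2096 0.037 ]
 [0.488  0.2293 0.037 ]
 [0.5049 0.1882 0.037 ]]
[0.52   0.2198 0.0385]
```

```bash
cat > p3.py <<'E'
from h import *
np.set_printoptions(precision=4,suppress=True)
def st(t): s=robot.get_state();print(t,round(s["time"],2),s["ee_pos"],s["force"],s["opening"],s["grasp_force"])
i=load("w5")[1];print(ray("",[[331.5,100]],.032,i))
R=down(np.radians(22.4));p=np.array([.520,.2195,.0435])
R2=min((down(YC+np.pi/2),down(YC-np.pi/2)),key=lambda r:np.abs(robot.ik([.47,.10,.10],r)-robot.get_state()["qpos"]).max())
robot.gripper_to(.074)
robot.move_ptp(p+.08*Z,R);st("pre")
print(robot.move_linear(p,.12,threshold=6));st("at")
robot.gripper_to(.045);st("grip")
robot.move_linear(p+.06*Z,.12);st("up")
robot.move_ptp([.47,.10,.10],R2);st("over")
robot.move_linear([.47,.10,.028],.12)
print(robot.move_linear([.47,.10,.0212],.03,threshold=3));st("down")
E
python3 p3.py
```

```text
[[0.5204 0.2192 0.032 ]]
pre 20.27 [0.52   0.2187 0.123 ] [-0.0833 -0.5726 -0.1458] 0.07380535013919191 0.0
False
at 21.09 [0.5204 0.2196 0.0442] [ 0.1543 -0.9986 -0.4931] 0.07393212364007372 0.0
grip 21.6 [0.5202 0.2196 0.0438] [-0.9846  0.2942  6.2497] 0.04955231611200002 30.00133126974106
up 22.25 [0.5197 0.2197 0.1031] [ 0.7825  0.1003 -1.3667] 0.049449493116741905 29.999889135360718
over 23.62 [0.4701 0.1002 0.0998] [-0.0823  0.0566 -0.4397] 0.049620992368298915 30.00000089406967
True
down 24.66 [0.4703 0.1003 0.0214] [-0.4051 -0.0496 -0.3777] 0.049237692126722486 30.000025033950806
```

```bash
python3 - <<'E'
from h import *
robot.gripper_to(.07)
robot.move_linear([.47,.10,.12],.2)
robot.move_ptp([.40,.10,.16],down(YC));a,_=shot("w6")
cv2.imwrite("pics/c6.png",a[60:260,170:470].repeat(2,0).repeat(2,1));print(robot.get_state()["time"])
E
```

```text
26.9583
```

View pics/c6.png

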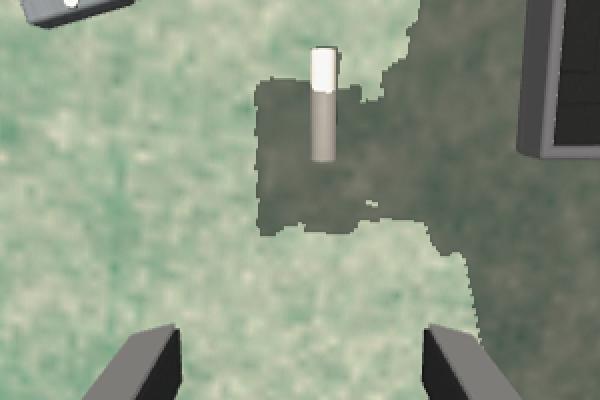

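```bash
cat > p4.py <<'E'
from h import *
np.set_printoptions(precision=4,suppress=True)
def st(t): s=robot.get_state();print(t,round(s["time"],2),s["ee_pos"],s["force"],s["opening"],s["grasp_force"]);return s
i=load("w6")[1];e=ray("",np.array([[323.5,47],[323.5,161]])/2+[170,60],.008,i);c=e.mean(0);print(e,c,np.linalg.norm(e[0]-e[1]),np.degrees(np.arctan2(*(e[0]-e[1])[1::-1])))
assert np.hypot(c[0]-.47,c[1]-.10)<.006
c=(c+[.4703,.1003,0])/2; yaw=np.radians(7.9);R=down(yaw)
robot.gripper_to(.04)
robot.move_ptp([c[0],c[1],.09],R)
print(robot.move_linear([c[0],c[1],.0215],.1,threshold=6));st("at")
robot.gripper_to(.008);st("grip")
robot.move_linear([c[0],c[1],.12],.12)
q=np.array([.5238,-.0763,0])
robot.move_ptp(q+.12*Z,R);st("over")
robot.move_linear(q+.058*Z,.1);st("pre")
print(robot.move_linear(q+.0375*Z,.03,threshold=4));st("down")
E
python3 p4.py
```

```text
[[0.4956 0.1016 0.008 ]
 [0.4454 0.0944 0.008 ]] [0.4705 0.098  0.008 ] 0.05074597560096807 8.164807167363472
False
at 29.01 [0.4707 0.0992 0.022 ] [ 0.6119 -0.6966  0.4207] 0.03978556347592936 0.0
grip 29.56 [0.4705 0.0992 0.0216] [-0.586   0.141   5.4895] 0.011481912349798347 30.001059472560883
over 31.28 [ 0.5235 -0.0764  0.1194] [ 0.1923 -0.0326 -0.4609] 0.011314256222564658 30.00002682209015
pre 32.05 [ 0.524  -0.0764  0.0583] [ 0.4928  0.4428 -0.1811] 0.011277493535654534 29.999914169311523
True
down 32.72 [ 0.5236 -0.0762  0.0376] [-1.2717  0.8591  9.0729] 0.011756508560950767 30.002227127552032
```

```bash
python3 - <<'E'
from h import *
robot.gripper_to(.035)
robot.move_linear([.5238,-.0763,.12],.1)
robot.move_ptp([.44,-.075,.26],down(YC));a,_=shot("w7")
t=robot.grab_frame("side")[:,:,::-1]
cv2.imwrite("pics/c7.png",np.hstack([cv2.resize(a[0:250,170:470],(480,400)),cv2.resize(t[120:280,260:388],(320,400))]));print(robot.get_state()["time"])
E
```

```text
35.0917
```

View pics/c7.png

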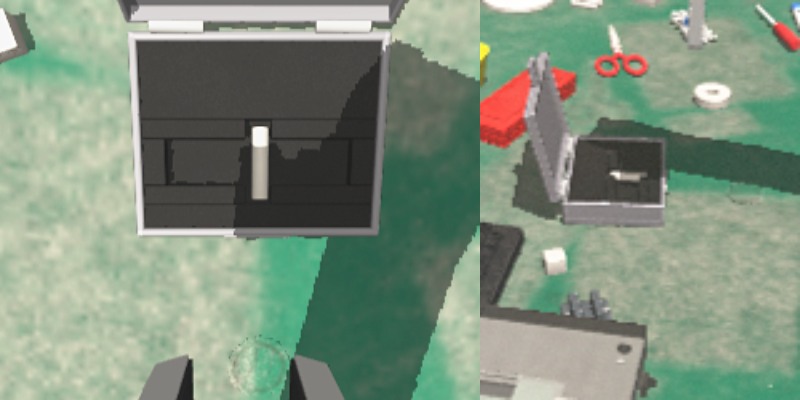

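The pin lies lengthwise in the channel (crop 252–269, 127–199), centred in it, and the lid stands fully open, leaning back. The block and ring gauge look undisturbed.

```bash
python3 -c "
from rig import robot
print(robot.sign_off())"
```

```text
the job is handed in; nothing more can be done
None
```

The job is handed in at about 35 s of the 72 s allowed: the lid held half open by itself and now stands fully open, and the pin lies lengthwise on the pocket floor. The sign-off returned no verdict. The steel block and ring gauge looked unmoved in the last picture; the loupe was out of that view, but the arm's work stayed well away from it.

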